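# Bring the black jar to the front of the carousel and hold it

## Robot

A 6-joint arm with a two-finger parallel gripper is mounted at the origin on a cart in front of the work surface, level with it; the furniture and walls round the work are solid. World frame = base frame: x ahead of the robot, y to its left, z up, the work surface at z = 0. Lengths are in m, angles in degrees, forces in N, time in s.
With the tool pointing down it reaches from about 0.4 to 0.825 m from the base axis. Payload 7 kg.
Tool frame: the origin (TCP) lies between the finger pads; the fingertips stand 25 mm ahead of it and the grasp point (between the pads) lies 6 mm ahead of it; z points along the fingers, y is the line along which they close (so a half turn about z gives the same grasp; the last joint's range is limited). The gripper opens to 88 mm and grips with 3 to 60 N. Pads are 19 mm wide; open, the fingers measure 130 mm over their backs; the gripper's body (78 mm by 193 mm) begins 47 mm behind the grasp point.
Start: joints at [89.043, 20.546, 0.682, 0, -70.136, -16.507], TCP at [0.203, 0.644, 0.215] pointing down, gripper open.
Joint ranges: [-176.03, 176.03], [-82.01, 121.73], [-58.28, 71.71], [-173.87, 95.51], [-174.79, -0.11], [-173.66, 173.66]. Speed limits (degrees/s): [136.94, 136.94, 172.46, 180, 180, 180].

## Interface

Orientations are given as [roll, pitch, yaw] about the fixed x, y, z axes, in that order (R = Rz(yaw) Ry(pitch) Rx(roll)).
In Python, from plant import status, optics, job gives the robot as it stands. The module is installed in compiled form; this text tells all that it offers.
- The arm moves only by the tool pendant, called after "Call:" as name([rows], argument=value, ...), one row to a line, values as JSON. Schema: {"type":"object","properties":{"steps":{"type":"array","items":{"type":"array","items":{"type":"number"},"minItems":5,"maxItems":5},"minItems":1,"maxItems":8},"only":{"type":"string"},"quiet":{"type":"boolean"},"lines":{"type":"string"}},"required":["steps"],"additionalProperties":false}. steps is a list of rows, 1 to 8 of them, each of 5 numbers: dx, dy, dz in normalised numbers (1 is 0.4 m), then a turn about the tool's z in a scale on which 1.0 is 180 degrees, then the finger opening in m; each row is the pose to reach, as a shift and turn from the pose commanded when the call began, along the tool's axes at that moment; what a row does not reach only later rows make up. A row lasts 1/8 s, in which the tool goes at most 0.0625 m and 10.7 degrees, less where a joint would pass 70% of its speed; a pose out of reach is approached as far as the arm can. The fingers move at their own pace and stop on an object; the grip force is fixed at half the most. Time passes only in rows, so rows that do not move let the fingers close. The tool returns the time, the measured TCP pose, the force, the opening and the grip force at its end. only (a regular expression) keeps the lines of the reply that match it, lines (a string "A,B") keeps lines A to B, and quiet returns only ok. Input that does not fit is refused with a message, and nothing moves.
- status.get_obs(): the state, without advancing time (a new reading comes with each control period).
- optics.snapshot(name): name is "side" or "top"; returns a dict with "frame" (420x560x3 uint8, red, green, blue), "z_map" (420x560 float32, m along the optical axis (not along the pixel's ray), 0 where there is no reading), "fovy" (degrees; the focal length in pixels is half the picture's height over the tangent of half this angle, whatever the lens; pixels are square), "cx", "cy" (the principal point, pixels), "k1" (the pictures are not rectified: a ray, as slopes to the right and down, at radius r is drawn at 1 + k1 r^2 times it, then the intrinsics apply), "R" (3x3) and "t" (3): a world point X has camera coordinates R X + t. Camera axes: x right, y down, z forward; pixel columns grow to the right and rows downward; lengths in m; the calibration is good to about 2 mm. A picture is of the moment at which its call begins.
- job.close_job(): hands the job in; it is judged then, once.
The state is a dict: "clock": time; "joint_pos": joint angles; "qvel": joint speeds; "tau": joint torques, N m; "tool_pos": TCP position; "orientation": TCP orientation; "force": force on the tool from outside, world axes, zero at the start; "moment": the same for the moment, N m; "opening": finger opening in m; "gripper_force": force on a finger pad.
Only numpy, scipy, OpenCV 4.12 (cv2) and the standard library are available. Lean on these libraries where they do the work, as an engineer would, in place of code of your own. Each camera call takes 0.05 s, during which the arm holds its last target. There are 200 camera calls.

## Task

Turn the condiment carousel gently by the wooden handle on top of its post, regripping if you need to, until the small black jar with the screw lid stands squarely at the front, in the middle of the side towards the worktop's front edge. Finish with the handle still gripped and the carousel held still there, so that it does not turn along while I unscrew the lid with one hand. Do not touch the tray or the things on it, and leave everything else where it stands.

Things in the scene. Friction and masses are not known exactly. Their poses are not given: they have to be found in the camera images.
- foot: fixed round foot of the carousel, dark steel, 168 mm across, on the worktop. Origin: centre of its underside, on the turning axis. Its axes are the world's: -x is towards the front edge of the worktop.
- turntable (a joint): angle of the carousel's turning part (round wooden tray, post and handle), rad, growing anticlockwise seen from above; it turns three times round either way on a ball bearing (0.015 N m of friction and 0.04 N m per rad/s). At 0 the handle's length lies along x. The jars stand loose on the tray in any order, so the value does not say where a jar is.
- tray (a point): centre of the top of the carousel's round wooden tray, on the turning axis. The tray is 250 mm across, its top 30 mm above the worktop; a thin steel rail round its edge stands 24 mm above its top.
- handle (a point): centre of the dark wooden cross grip on top of the carousel's steel centre post, fixed to the turning part: 64 mm long (its x axis), 16 mm thick (y), 24 mm high (z). It lies on the turning axis, 173 mm above the worktop. Below it is only the post (11 mm thick, with a 16 mm collar under the grip), with about 50 mm of free height between the grip's underside and the tallest jar.
- orange_jar: clip-top glass jar with an orange rubber seal and brownish contents, 66 mm across the glass, 85 mm with its wire clip, 76 mm high. Stands loose on the tray, its centre about 70 mm from the axis. Origin: centre of its underside, z up.
- pale_jar: clip-top glass jar with a clear seal and whitish speckled contents, 82 mm across, 97 mm with its wire clip, 81 mm high. Stands loose on the tray, its centre about 70 mm from the axis. Origin: centre of its underside, z up.
- black_pot: THE JAR TO BRING TO THE FRONT: small all-black round jar with a black screw lid, 58 mm across, 50 mm high. Stands loose on the tray, its centre about 70 mm from the axis. Origin: centre of its underside, z up.
- shaker_a: small steel shaker, 37 mm across, 64 mm high. Stands loose on the tray, its centre about 70 mm from the axis. Origin: centre of its underside, z up.
- shaker_b: second small steel shaker, 37 mm across, 64 mm high. Stands loose on the tray, its centre about 70 mm from the axis. Origin: centre of its underside, z up.
- black_mug: black mug, upside down, 63 x 88 x 51 mm. Bystander on the worktop. Origin: centre of its underside.
- cream_mug: cream mug, upside down, 63 x 88 x 51 mm. Bystander on the worktop. Origin: centre of its underside.
- tumbler_left: drinking glass, upside down, 64 mm across, 89 mm high. Bystander on the worktop. Origin: centre of its underside.
- tumbler_right: drinking glass, upside down, 64 mm across, 89 mm high. Bystander on the worktop. Origin: centre of its underside.
- lemon: yellow lemon, 78 x 55 x 56 mm. Bystander on the worktop. Origin: centre of its underside.
- garlic: pale garlic bulb, 53 mm across, 52 mm high. Bystander on the worktop. Origin: centre of its underside.

How it is judged (in metres and radians):
At the end, for the whole second after the job is handed in: The black jar's centre is within 15 mm sideways of the line from the carousel's axis straight towards the front edge (-x), on the front side; the fingers grip the handle with more than 2 N; the turntable moves slower than 0.05 rad/s; all five things stand upright on the tray (y of black_pot in the frame of foot between -0.015 and 0.015 m and x of black_pot in the frame of foot below -0.05 m and contact force between the fingers and handle_grip above 2 N and velocity of joint turntable between -0.05 and 0.05 rad/s and linear speed of black_pot below 0.02 m/s and angle between each of orange_jar, pale_jar, black_pot, shaker_a, shaker_b's own z axis and vertical below 0.15 rad and height (world z) of each of orange_jar, pale_jar, black_pot, shaker_a, shaker_b above 0.022 m and horizontal distance between each of orange_jar, pale_jar, black_pot, shaker_a, shaker_b and foot below 0.11 m); the arm keeps its last pose, push and grip.
It fails at once if the robot touches a jar or shaker on the carousel (contact force between any of the arm, the fingers and orange_jar above 1 N or contact force between any of the arm, the fingers and pale_jar above 1 N or contact force between any of the arm, the fingers and black_pot above 1 N or contact force between any of the arm, the fingers and shaker_a above 1 N or contact force between any of the arm, the fingers and shaker_b above 1 N).
It fails at once if the robot pushes the tray or its rail instead of using the handle ((contact force between any of the arm, the fingers and tray_board above 1 N or contact force between any of the arm, the fingers and tray_rail0 above 1 N or contact force between any of the arm, the fingers and tray_rail1 above 1 N or contact force between any of the arm, the fingers and tray_rail2 above 1 N or contact force between any of the arm, the fingers and tray_rail3 above 1 N or contact force between any of the arm, the fingers and tray_rail4 above 1 N or contact force between any of the arm, the fingers and tray_rail5 above 1 N or contact force between any of the arm, the fingers and tray_rail6 above 1 N or contact force between any of the arm, the fingers and tray_rail7 above 1 N or contact force between any of the arm, the fingers and tray_rail8 above 1 N) or (contact force between any of the arm, the fingers and tray_rail9 above 1 N or contact force between any of the arm, the fingers and tray_rail10 above 1 N or contact force between any of the arm, the fingers and tray_rail11 above 1 N or contact force between any of the arm, the fingers and tray_rail12 above 1 N or contact force between any of the arm, the fingers and tray_rail13 above 1 N or contact force between any of the arm, the fingers and tray_rail14 above 1 N or contact force between any of the arm, the fingers and tray_rail15 above 1 N)).
It fails at once if the carousel is spun or jerked so that something on it moves faster than 0.5 m/s (over one turn a second) (linear speed of any of orange_jar, pale_jar, black_pot, shaker_a, shaker_b above 0.5 m/s).
It fails at once if something on the carousel tips over or falls off it (angle between any of orange_jar, pale_jar, black_pot, shaker_a, shaker_b's own z axis and vertical above 0.35 rad or height (world z) of any of orange_jar, pale_jar, black_pot, shaker_a, shaker_b below 0.018 m).
It fails at once if another thing on the worktop is shifted by more than 15 mm, or a mug is pushed with more than 5 N (distance of any of tumbler_left, tumbler_right, lemon, garlic from where it was at the start of the episode above 0.015 m or contact force between any of the arm, the fingers and black_mug above 5 N or contact force between any of the arm, the fingers and cream_mug above 5 N).
It also fails if it takes over 61 s, if anything falls off the work surface, if the arm or the gripper's body presses on something with over 40 N, if the wrist force passes 120 N, or if a joint passes its speed limit or range.

## Working session

There is one attempt and no reset: what is moved stays moved. The work goes in short steps, Python scripts to look and compute and a tool call to move; the robot and the scene stay as the last step left them, time stands still between calls to the robot, and variables do not carry over. Pictures are saved under pics/ and viewed, at most 10 in all, crops included, and the job is handed in when it is done.

```bash
mkdir -p pics; cat > h.py <<'E'
import numpy as np, cv2
from plant import status, optics, job
def snap(n,f):
    s=optics.snapshot(n); cv2.imwrite(f'pics/{f}.png',s['frame'][:,:,::-1]); np.savez(f'{f}.npz',**s); return s
def K(s):
    f=s['frame'].shape[0]/2/np.tan(np.radians(s['fovy'])/2); return f
def slopes(s,u,v):
    f=K(s); d=np.stack([(np.asarray(u,float)-s['cx'])/f,(np.asarray(v,float)-s['cy'])/f],-1)
    x=d.copy()
    for _ in range(20): x=d/(1+s['k1']*(x**2).sum(-1,keepdims=True))
    return x
def ray(s,u,v,z):
    x=slopes(s,u,v); d=np.concatenate([x,np.ones(x.shape[:-1]+(1,))],-1)@s['R']
    c=-s['R'].T@s['t']; return c+d*((z-c[2])/d[...,2:3])
def cloud(s):
    h,w=s['z_map'].shape; v,u=np.mgrid[:h,:w]; x=slopes(s,u,v); z=s['z_map'][...,None]
    return (np.concatenate([x*z,z],-1)-s['t'])@s['R']
E
python3 - <<'E'
from h import *
for n in('top','side'):
    s=snap(n,n+'0'); print(n,s['fovy'],s['k1'],-s['R'].T@s['t'])
print(status.get_obs())
E
```

```text
top 44.38845353101707 0.06526487294751333 [ 0.21358975 -0.17199212  1.64132441]
side 54.97428892090921 -0.0918641053697038 [-0.27531176 -0.76102082  0.9250361 ]
{'clock': 0.1, 'joint_pos': array([ 8.90450438e+01,  2.05902675e+01,  6.37435285e-01, -1.75045026e-02,
       -7.01367086e+01, -1.65067591e+01]), 'qvel': array([ 0.03545076, -0.15033662,  0.22639191,  0.20442954,  0.04366019,
       -0.09574122]), 'tau': array([-2.24370386e-03, -5.84160841e+01,  2.93751973e+01,  7.01564893e+00,
        1.01715521e-02, -4.85224814e-05]), 'tool_pos': array([0.20243983, 0.64343084, 0.21417193]), 'orientation': array([ 1.79909474e+02, -9.66565459e-03, -1.74676682e+01]), 'force': array([-0.22705708, -0.51537205, -0.15152959]), 'moment': array([ 0.05561558, -0.02904767,  0.03936207]), 'gripper_force': 0.0, 'opening': 0.08742081166899783}
```

View pics/top0.png

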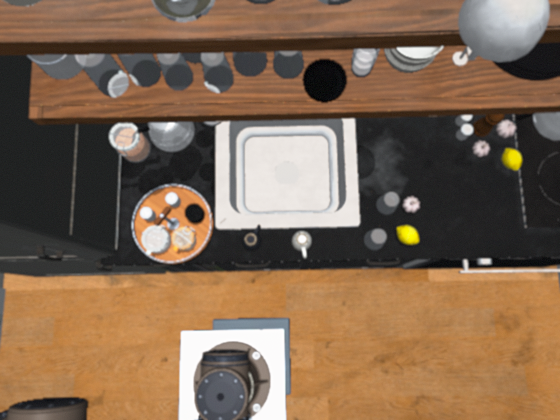

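View pics/side0.png

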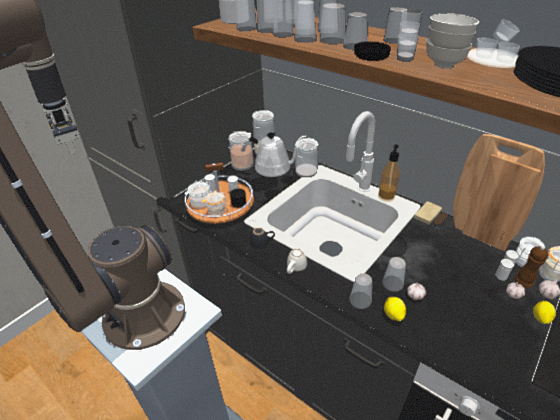

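The top view shows the tray at about (172,224), with the black jar at about (195,213) and the handle near (166,213). I'll measure these next and look at an enlarged crop.

```bash
python3 - <<'E'
from h import *
s=dict(np.load('top0.npz')); P=cloud(s); f=s['frame']
hsv=cv2.cvtColor(f,cv2.COLOR_RGB2HSV)
m=((hsv[...,0]<18)&(hsv[...,1]>110)&(hsv[...,2]>130)).astype(np.uint8); m[:175]=0;m[270:]=0;m[:,:120]=0;m[:,225:]=0
c=max(cv2.findContours(cv2.morphologyEx(m,cv2.MORPH_CLOSE,np.ones((9,9))),0,1)[0],key=cv2.contourArea)
h=cv2.convexHull(c)[:,0]; w=ray(s,h[:,0],h[:,1],0.035); print('tray circle px',cv2.minEnclosingCircle(h),'world',cv2.minEnclosingCircle(w[:,:2].astype(np.float32)))
A=(P[...,2]>0.145)&(P[...,2]<0.2); A[:175]=0;A[270:]=0;A[:,:120]=0;A[:,225:]=0
q=P[A]; print('handle pts',len(q),q.mean(0)); 
if len(q)>3: print(cv2.minAreaRect(q[:,:2].astype(np.float32)))
B=(f.max(2)<60); B[:195]=0;B[230:]=0;B[:,:180]=0;B[:,206:]=0
v,u=np.nonzero(B); print('pot',len(u),u.mean(),v.mean(),ray(s,u.mean(),v.mean(),0.08),np.median(P[B],0))
cv2.imwrite('pics/c0.png',cv2.resize(f[175:270,120:225,::-1],None,fx=6,fy=6,interpolation=cv2.INTER_CUBIC)[:590])
s=dict(np.load('side0.npz')); f=s['frame']
cv2.imwrite('pics/c1.png',cv2.resize(f[150:225,175:265,::-1],None,fx=8,fy=8,interpolation=cv2.INTER_CUBIC))
E
```

```text
tray circle px ((173.14016723632812, 223.82217407226562), 39.15798568725586) world ((0.48030567169189453, 0.18106897175312042), 0.123513363301754)
handle pts 161 [0.48028296 0.18110452 0.18126977]
((0.4813186228275299, 0.18151864409446716), (0.019601970911026, 0.0647953599691391), 48.51190185546875)
pot 254 194.55905511811022 212.7795275590551 [0.50543931 0.10649809 0.08      ] [0.5051868  0.10711684 0.07854084]
```

View pics/c0.png

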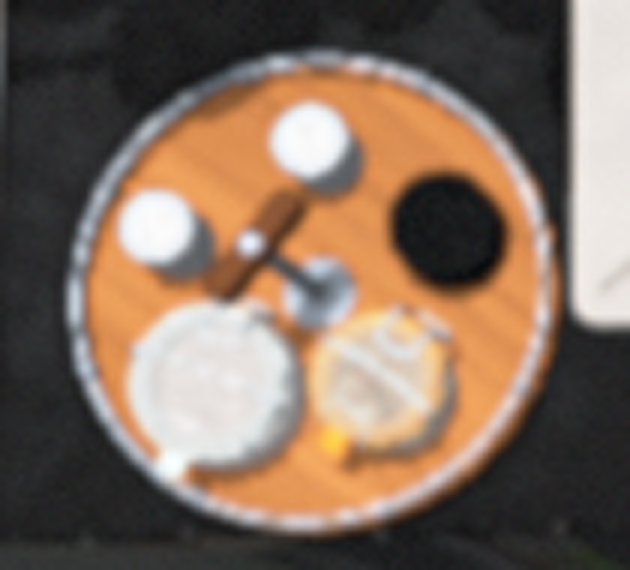

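View pics/c1.png

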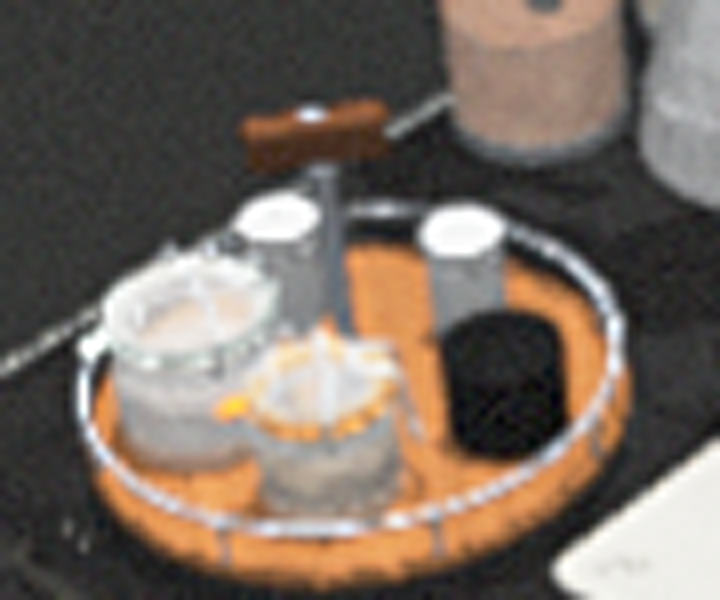

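The crops agree. The handle grip is dark wood on a post that leans away from the camera centre in perspective, and the black jar is right of the axis, at about (447,230) in the crop. No jar is near the height of the grip. Next I'll work out the precise handle angle, the jar angle and the clearance around the grip.

```bash
python3 - <<'E'
from h import *
s=dict(np.load('top0.npz')); P=cloud(s)
A=(P[...,2]>0.165)&(P[...,2]<0.2); A[:175]=0;A[270:]=0;A[:,:120]=0;A[:,225:]=0
q=P[A]; m=q.mean(0); e=np.linalg.svd((q-m)[:,:2],full_matrices=False)[2][0]; print(m,np.degrees(np.arctan2(e[1],e[0])), np.ptp((q-m)[:,:2]@e))
ax=np.array([.4803,.1811])
for n in('top0','side0'):
    s=dict(np.load(n+'.npz')); P=cloud(s).reshape(-1,3)
    k=(P[:,2]>0.19)&(P[:,2]<0.9)&(P[:,0]>.1)&(P[:,0]<.8)&(P[:,1]>-.1)&(P[:,1]<.75)&(s['z_map'].ravel()>0)
    print(n)
    for x in np.arange(.1,.8,.1):
        print(round(x,1),[ (lambda z: f'{z.max():.2f}/{len(z)}' if len(z) else '-')(P[k&(abs(P[:,0]-x-.05)<.05)&(abs(P[:,1]-y-.05)<.05)][:,2]) for y in np.arange(-.1,.75,.1)])
o=status.get_obs(); R=cv2.Rodrigues(np.zeros(3))[0]
from scipy.spatial.transform import Rotation as Ro
R=Ro.from_euler('xyz',o['orientation'],degrees=True).as_matrix()
for p in ([.4803,.1811,.215],[.4803,.1811,.179]): print('tool shift',R.T@(np.array(p)-o['tool_pos']))
E
```

```text
[0.48024555 0.18125467 0.18203973] 139.70385824961127 0.06483641180261371
top0
0.1 ['0.26/90', '0.26/86', '-', '-', '-', '-', '0.30/4', '-', '-']
0.2 ['-', '-', '-', '-', '-', '-', '0.30/12', '-', '-']
0.3 ['-', '-', '-', '-', '0.66/998', '0.60/799', '0.41/245', '0.22/15', '-']
0.4 ['-', '-', '0.19/4', '-', '0.67/4141', '-', '-', '-', '-']
0.5 ['-', '-', '-', '-', '0.69/4150', '-', '-', '-', '-']
0.6 ['0.90/3409', '0.90/3733', '0.90/4868', '0.90/3193', '0.70/4666', '-', '-', '-', '-']
0.7 ['0.69/846', '0.70/1041', '0.72/635', '0.71/868', '0.70/1535', '-', '-', '-', '-']
side0
0.1 ['0.26/18', '0.26/4', '-', '-', '-', '-', '0.62/792', '0.61/1242', '0.34/41']
0.2 ['-', '-', '-', '-', '-', '-', '0.62/422', '0.63/625', '0.33/22']
0.3 ['-', '-', '-', '-', '0.71/1383', '0.71/2282', '0.70/1942', '0.69/1725', '0.69/787']
0.4 ['-', '-', '-', '-', '0.71/4071', '-', '-', '-', '-']
0.5 ['-', '-', '-', '-', '0.69/3396', '-', '-', '-', '-']
0.6 ['0.69/1247', '0.69/972', '0.68/1173', '0.67/505', '0.67/2887', '-', '-', '-', '-']
0.7 ['0.69/490', '0.69/435', '0.68/303', '0.66/284', '0.66/1882', '-', '-', '-', '-']
tool shift [ 4.03823921e-01  3.57607278e-01 -1.94937959e-04]
tool shift [0.40381785 0.3575504  0.03580502]
```

```bash
python3 - <<'E'
from h import *
for n in('top0','side0'):
    s=dict(np.load(n+'.npz')); P=cloud(s).reshape(-1,3)
    k=(P[:,2]>0.1)&(P[:,2]<0.6)&(s['z_map'].ravel()>0)
    a=P[k&(P[:,0]>.45)&(P[:,0]<.55)&(P[:,1]>.28)&(P[:,1]<.6)]; b=P[k&(P[:,1]>.45)&(P[:,1]<.55)&(P[:,0]>.25)&(P[:,0]<.6)]
    c=P[k&(P[:,0]>.3)&(P[:,1]>.28)&(P[:,1]<.4)&(P[:,0]<.5)]
    for nm,q,i in(('side y',a,1),('front x',b,0),('corner x',c,0),('corner y',c,1)): print(n,nm,len(q),np.percentile(q[:,i],[.5,5,50,95]).round(3) if len(q) else '')
    j=P[(P[:,0]>.55)&(P[:,0]<.75)&(P[:,1]>.0)&(P[:,1]<.3)&(P[:,2]<.5)&(s['z_map'].ravel()>0)]; print('behind',np.percentile(j[:,2],[50,99]), np.percentile(j[j[:,2]>.1][:,0],2))
E
```

```text
top0 side y 3541 [0.367 0.369 0.374 0.376]
top0 front x 454 [0.352 0.362 0.387 0.388]
top0 corner x 4623 [0.382 0.387 0.436 0.494]
top0 corner y 4623 [0.367 0.369 0.374 0.397]
behind [0.00242728 0.14650495] 0.6989737183161326
side0 side y 3335 [0.364 0.367 0.373 0.378]
side0 front x 1593 [0.352 0.382 0.387 0.39 ]
side0 corner x 4744 [0.382 0.388 0.432 0.493]
side0 corner y 4744 [0.365 0.368 0.374 0.397]
behind [0.00028221 0.14362554] 0.6958507426688765
```

```bash
python3 - <<'E'
from h import *
o=status.get_obs(); az=np.radians(o['joint_pos'][0]); er=np.array([np.cos(az),np.sin(az)]); el=np.array([-er[1],er[0]])
s=dict(np.load('side0.npz')); P=cloud(s); f=s['frame']; k=(s['z_map']>0)&(P[...,2]>.15)&(P[...,0]<.36)&(P[...,0]>-.4)&(P[...,1]<.85)&(P[...,1]>-.3)
q=P[k]; r=q[:,:2]@er; l=q[:,:2]@el; t=o['tool_pos'][:2]; print('tcp r,l',t@er,t@el)
for z in np.arange(.15,1.0,.05):
    a=(q[:,2]>=z)&(q[:,2]<z+.05)
    for r0 in np.arange(-.2,.8,.1):
        b=a&(r>=r0)&(r<r0+.1)
        if b.sum()>15: print(f'z{z:.2f} r{r0:.1f} n{b.sum()} l {np.percentile(l[b],2):.2f}..{np.percentile(l[b],98):.2f}')
E
```

```text
tcp r,l 0.6467154025805797 -0.19168806223954846
z0.15 r-0.1 n1208 l -0.09..0.18
z0.20 r-0.1 n2473 l -0.10..0.18
z0.20 r0.0 n48 l 0.16..0.18
z0.20 r0.4 n26 l -0.35..-0.34
z0.20 r0.5 n39 l -0.19..-0.16
z0.25 r-0.1 n2802 l -0.09..0.18
z0.25 r0.0 n827 l -0.09..0.18
z0.25 r0.4 n59 l -0.35..-0.34
z0.25 r0.5 n108 l -0.20..-0.14
z0.30 r-0.1 n1250 l 0.08..0.18
z0.30 r0.0 n103 l 0.18..0.18
z0.30 r0.4 n30 l -0.35..-0.34
z0.30 r0.5 n303 l -0.20..-0.13
z0.30 r0.6 n187 l -0.24..-0.16
z0.30 r0.7 n68 l -0.25..-0.17
z0.35 r-0.1 n1036 l 0.08..0.18
z0.35 r0.0 n400 l 0.08..0.18
z0.35 r0.6 n247 l -0.23..-0.15
z0.40 r-0.1 n146 l 0.12..0.14
z0.40 r0.0 n1374 l 0.08..0.18
z0.40 r0.5 n21 l -0.21..-0.18
z0.40 r0.6 n342 l -0.23..-0.15
z0.45 r0.0 n1416 l 0.08..0.18
z0.45 r0.5 n41 l -0.21..-0.17
z0.45 r0.6 n422 l -0.23..-0.15
z0.50 r0.0 n1053 l 0.08..0.15
z0.50 r0.5 n65 l -0.21..-0.17
z0.50 r0.6 n405 l -0.23..-0.15
z0.55 r0.0 n648 l 0.08..0.13
z0.55 r0.5 n162 l -0.21..-0.10
z0.55 r0.6 n586 l -0.23..-0.07
z0.60 r0.0 n183 l 0.08..0.10
z0.60 r0.5 n48 l -0.21..-0.12
z0.60 r0.6 n146 l -0.23..-0.12
z0.65 r0.2 n88 l -0.03..0.01
z0.65 r0.3 n16 l -0.03..-0.01
z0.70 r0.1 n839 l -0.07..0.02
z0.75 r0.1 n1096 l -0.07..0.01
z0.80 r0.1 n18 l -0.02..-0.01
```

Clear path: the cabinet corner is at about (0.387, 0.374), so I'll stay in front of it and then move in diagonally, raised a little.

Careful with the scale: shifts go in shares of 0.4 m and turns go in shares of 180 degrees. That gives: 0.265 m is 0.6625, 0.18 m is 0.45.

Call:
pendant([
  [0.05,0.1125,-0.025,0,0.088],
  [0.1,0.225,-0.05,0,0.088],
  [0.15,0.3375,-0.05,0,0.088],
  [0.2,0.45,-0.05,0,0.088],
  [0.225,0.5625,-0.05,0,0.088],
  [0.255,0.6625,-0.05,0,0.088],
  [0.255,0.6625,-0.05,0,0.088],
])

```text
clock: 0.98
tool_pos: [0.2202, 0.358, 0.2354]
orientation: [-179.9, 0.0, -17.5]
force: [0.3, 0.4, -0.1]
opening: 0.0877
gripper_force: 0.0
```

```bash
python3 -c "
from plant import status;o=status.get_obs();print(o['joint_pos'],o['tool_pos'],o['force'])"
```

```text
[ 8.55262249e+01 -5.39475062e+00 -2.72664040e+01 -3.05142471e-02
 -6.80624518e+01 -1.30242376e+01] [0.22020299 0.35799398 0.23539547] [ 0.33675646  0.41821519 -0.1385997 ]
```

In the tool's units: 0.258 m is 0.645, 0.103 m is 0.2575.

Call:
pendant([
  [0.0875,0.05,0,0,0.088],
  [0.175,0.105,0,0,0.088],
  [0.2575,0.155,0,0,0.088],
  [0.35,0.175,0,0,0.088],
  [0.45,0.19,0,0,0.088],
  [0.55,0.205,0,0,0.088],
  [0.645,0.2175,0,0,0.088],
  [0.645,0.2175,0,0,0.088],
])

```text
clock: 1.98
tool_pos: [0.4422, 0.1993, 0.2341]
orientation: [179.9, 0.0, -17.6]
force: [-0.3, -1.3, 0.4]
opening: 0.0876
gripper_force: 0.0
```

```bash
python3 -c "
from h import *
o=status.get_obs();print(o['joint_pos'],o['tool_pos'],o['force'])
a=snap('side','s1')['frame'];b=snap('top','t1')['frame']
cv2.imwrite('pics/m1.png',np.hstack([a[:300,60:460],b[100:400,60:460]])[:,:,::-1])"
```

```text
[ 4.75728708e+01  1.67239831e+00 -2.07164198e+01  1.54081825e-02
 -6.77240908e+01  2.47847502e+01] [0.44217889 0.19934903 0.23407063] [-0.34991705 -1.27828628  0.40730735]
```

View pics/m1.png

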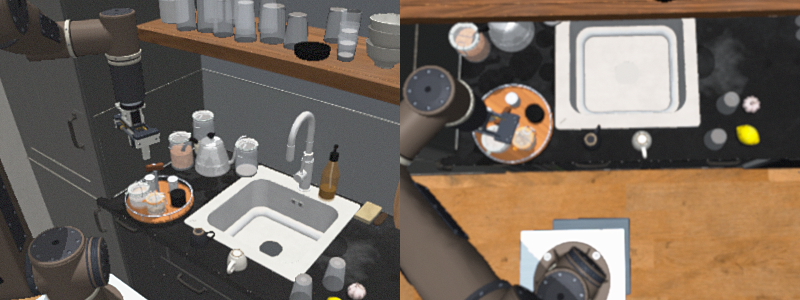

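The view shows the open gripper beside and above the handle, with the arm clear of the cabinet. Next I'll align it, turn it 23.5° and lower it.

In the tool's units: 0.055 m is 0.1375, 0.006 m is 0.015, 23.5 degrees is 0.1306.

Call:
pendant([
  [0.05,0.0075,0,0.0444,0.088],
  [0.105,0.015,0,0.0889,0.088],
  [0.105,0.015,0,0.1306,0.088],
  [0.105,0.015,0,0.1306,0.088],
  [0.105,0.015,0.05,0.1306,0.088],
  [0.105,0.015,0.1,0.1306,0.088],
  [0.105,0.015,0.1375,0.1306,0.088],
  [0.105,0.015,0.1375,0.1306,0.088],
])

```text
clock: 3.08
tool_pos: [0.4778, 0.1817, 0.1792]
orientation: [179.9, 0.0, -40.8]
force: [0.3, 0.5, -0.5]
opening: 0.088
gripper_force: 0.0
```

```bash
python3 - <<'E'
from h import *
a=snap('side','s2')['frame']
cv2.imwrite('pics/m2.png',cv2.resize(a[90:230,140:290,::-1],None,fx=4,fy=4,interpolation=cv2.INTER_CUBIC))
print(status.get_obs())
E
```

```text
{'clock': 3.125, 'joint_pos': array([ 4.28360248e+01,  6.70822410e+00, -2.25602012e+01,  1.42110164e-02,
       -6.07595726e+01,  6.29263485e+00]), 'qvel': array([-0.20027897, -0.63976743,  1.1016764 ,  0.19277009, -0.20561657,
       -0.20134069]), 'tau': array([ 4.25859739e-02, -3.60232615e+01,  2.63985121e+01,  6.25634864e+00,
        1.20172338e-01,  2.22573406e-02]), 'tool_pos': array([0.47843231, 0.18192086, 0.18012706]), 'orientation': array([ 1.79970811e+02, -9.25329109e-03, -4.08643932e+01]), 'force': array([-0.91031986, -0.33932115,  0.0491162 ]), 'moment': array([-0.01967412, -0.07540953,  0.03044615]), 'gripper_force': 0.0, 'opening': 0.08752906814722425}
```

View pics/m2.png

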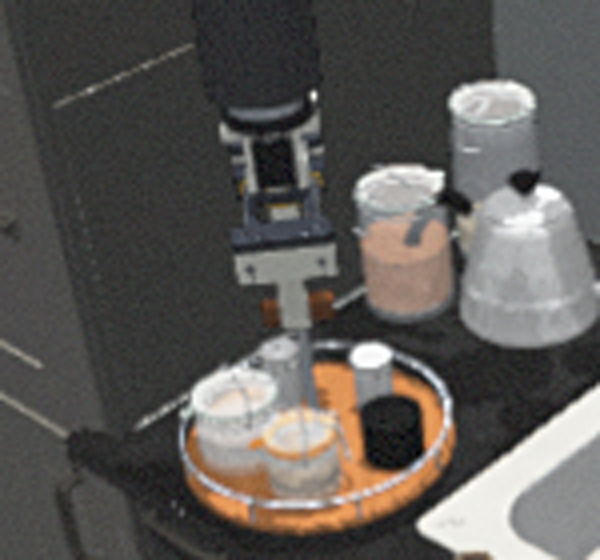

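The fingers straddle the wooden grip at crop (295,300), with the tips above all the jars. I'll trim 2 mm along the handle and close.

In the tool's units: 0.002 m is 0.005, -0.001 m is -0.0025.

Call:
pendant([
  [0.005,-0.0025,0,0,0.088],
  [0.005,-0.0025,0,0,0.03],
  [0.005,-0.0025,0,0,0.012],
  [0.005,-0.0025,0,0,0.0],
  [0.005,-0.0025,0,0,0.0],
  [0.005,-0.0025,0,0,0.0],
  [0.005,-0.0025,0,0,0.0],
])

```text
clock: 4.0
tool_pos: [0.4808, 0.1812, 0.18]
orientation: [180.0, 0.0, -41.0]
force: [0.1, 0.7, 0.1]
opening: 0.0331
gripper_force: 0.0
```

```bash
python3 -c "
from plant import status;o=status.get_obs();print(o['joint_pos'],o['force'],o['moment'])"
```

```text
[ 4.25664073e+01  6.88710226e+00 -2.23572046e+01 -3.17274110e-04
 -6.07580607e+01  6.46897374e+00] [0.07500103 0.70827167 0.05604206] [-0.00579441 -0.02661277 -0.00140011]
```

Call:
pendant([
  [0,0,0,0,0],
  [0,0,0,0,0],
  [0,0,0,0,0],
  [0,0,0,0,0],
])

```text
clock: 4.5
tool_pos: [0.4808, 0.1812, 0.1801]
orientation: [-180.0, -0.0, -41.0]
force: [-0.5, -0.2, 0.3]
opening: 0.0007
gripper_force: 0.0
```

```bash
python3 -c "
from plant import status;o=status.get_obs();print(o['force'],o['moment'])"
```

```text
[-0.47759381 -0.17858832  0.29470669] [ 0.00157024  0.00235515 -0.0226982 ]
```

The opening is almost zero with no grip force, so the grip missed. I'll look before doing anything else.

```bash
python3 - <<'E'
from h import *
s=snap('side','s3'); a=s['frame']; t=snap('top','t3')
L=cv2.resize(a[130:230,160:260,::-1],(400,400),interpolation=cv2.INTER_CUBIC); R=cv2.resize(t['frame'][175:270,120:215,::-1],(400,400),interpolation=cv2.INTER_CUBIC)
cv2.imwrite('pics/m3.png',np.hstack([L,R]))
E
```

```text
(no output)
```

View pics/m3.png

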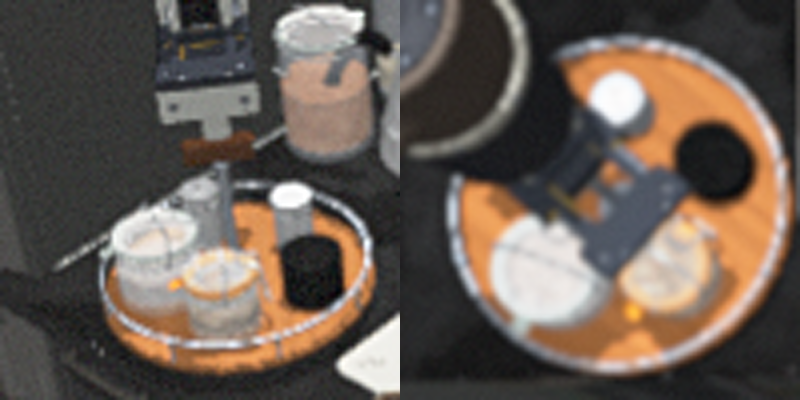

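The brown grip is unobstructed at about (220,150) in the left half, and the fingertips end above it at about (215,135). I'll measure the actual tip height in the depth data.

```bash
python3 - <<'E'
from h import *
for n in ('s2','s3','t3'):
    s=dict(np.load(n+'.npz')); P=cloud(s); f=s['frame'].astype(int)
    k=(s['z_map']>0)&(np.hypot(P[...,0]-.48,P[...,1]-.181)<.07)&(P[...,2]>.125)&(P[...,2]<.33)
    br=(f[...,0]>f[...,2]*1.5)
    print(n,'brown z',np.percentile(P[k&br][:,2],[2,50,98]).round(3),'n',(k&br).sum())
    g=P[k&~br]
    for z in np.arange(.13,.30,.01):
        q=g[(g[:,2]>=z)&(g[:,2]<z+.01)]
        if len(q)>3: print(f'{z:.2f}',len(q),q[:,:2].mean(0).round(3),np.ptp(q[:,:2],axis=0).round(3))
print(status.get_obs())
E
```

```text
s2 brown z [0.164 0.181 0.285] n 80
0.13 8 [0.478 0.178] [0.008 0.006]
0.14 10 [0.48 0.18] [0.012 0.011]
0.16 6 [0.468 0.184] [0.032 0.026]
0.17 9 [0.479 0.176] [0.041 0.037]
0.19 12 [0.44  0.136] [0.017 0.013]
0.20 19 [0.441 0.135] [0.018 0.014]
0.21 19 [0.439 0.134] [0.017 0.02 ]
0.22 14 [0.439 0.134] [0.02  0.014]
0.23 23 [0.458 0.154] [0.085 0.101]
0.24 23 [0.492 0.193] [0.086 0.103]
0.26 7 [0.517 0.203] [0.057 0.077]
0.27 42 [0.5   0.195] [0.096 0.098]
0.28 20 [0.508 0.212] [0.073 0.1  ]
0.29 73 [0.461 0.161] [0.123 0.092]
s3 brown z [0.166 0.179 0.291] n 125
0.13 5 [0.479 0.178] [0.008 0.007]
0.14 9 [0.48  0.178] [0.009 0.008]
0.15 8 [0.478 0.179] [0.007 0.008]
0.16 12 [0.477 0.177] [0.04  0.028]
0.19 12 [0.473 0.167] [0.018 0.014]
0.20 17 [0.471 0.168] [0.018 0.016]
0.21 7 [0.474 0.166] [0.019 0.012]
0.27 25 [0.491 0.185] [0.101 0.112]
0.28 96 [0.478 0.175] [0.094 0.097]
0.29 55 [0.462 0.16 ] [0.08  0.126]
t3 brown z [0.253 0.276 0.3  ] n 42
0.14 4 [0.478 0.178] [0.006 0.005]
0.26 14 [0.459 0.15 ] [0.065 0.046]
0.27 104 [0.462 0.156] [0.082 0.084]
0.28 130 [0.468 0.162] [0.075 0.068]
0.29 88 [0.456 0.153] [0.067 0.066]
{'clock': 4.6, 'joint_pos': array([ 4.25682434e+01,  6.88359748e+00, -2.23563067e+01, -1.39424300e-03,
       -6.07609844e+01,  6.46966045e+00]), 'qvel': array([-0.00873022,  0.03228947,  0.0097087 , -0.11216822,  0.09435803,
        0.04791912]), 'tau': array([ 2.68807133e-03, -3.71211398e+01,  2.72452998e+01,  6.48589879e+00,
        4.53245128e-02, -2.27679516e-05]), 'tool_pos': array([0.4807613 , 0.18117162, 0.18006488]), 'orientation': array([ 1.79999254e+02,  1.30895980e-03, -4.09627772e+01]), 'force': array([0.66222779, 0.63093291, 0.31189204]), 'moment': array([-0.01493434, -0.0077906 ,  0.00871439]), 'gripper_force': 0.0, 'opening': 0.00016706345152056932}
```

The camera heights match the stated handle (brown at 0.164–0.182), but the fingertips actually end at about z = 0.189. By the reported pose they should be at 0.155. The tool is about 34 mm higher than the reading suggests, so the depth measurement is the one to trust. I'll reopen, go down 34 mm and check the tips before closing.

Call:
pendant([
  [0,0,0,0,0.088],
  [0,0,0,0,0.088],
  [0,0,0,0,0.088],
  [0,0,0,0,0.088],
  [0,0,0,0,0.088],
  [0,0,0,0,0.088],
  [0,0,0,0,0.088],
  [0,0,0,0,0.088],
])

```text
clock: 5.6
tool_pos: [0.4808, 0.1812, 0.1801]
orientation: [180.0, -0.0, -41.0]
force: [-0.2, 0.3, 0.7]
opening: 0.0745
gripper_force: 0.0
```

Call:
pendant([
  [0,0,0.02,0,0.088],
  [0,0,0.04,0,0.088],
  [0,0,0.0625,0,0.088],
  [0,0,0.085,0,0.088],
  [0,0,0.085,0,0.088],
  [0,0,0.085,0,0.088],
])

```text
clock: 6.35
tool_pos: [0.4809, 0.1812, 0.1461]
orientation: [180.0, -0.0, -41.0]
force: [-0.4, 0.4, 0.2]
opening: 0.0875
gripper_force: 0.0
```

```bash
python3 - <<'E'
from h import *
s=snap('side','s4'); P=cloud(s); f=s['frame'].astype(int)
k=(s['z_map']>0)&(np.hypot(P[...,0]-.48,P[...,1]-.181)<.09)&(P[...,2]>.115)&(P[...,2]<.33)
g=P[k&~(f[...,0]>f[...,2]*1.5)]; d=(g[:,:2]-[.4803,.1811])@[-.653,-.757]; g=g[d>.03]; print('near finger z',np.sort(g[:,2])[:12].round(3),len(g), g[g[:,2]<.19][:,:2].mean(0))
cv2.imwrite('pics/m4.png',cv2.resize(s['frame'][120:230,160:270,::-1],(440,440),interpolation=cv2.INTER_CUBIC))
o=status.get_obs();print(o['force'],o['moment'])
E
```

```text
near finger z [0.159 0.161 0.162 0.163 0.163 0.163 0.164 0.164 0.165 0.166 0.166 0.167] 279 [0.44297196 0.13418981]
[-0.44598962  0.03968935 -0.03696958] [0.05114272 0.01528702 0.02861027]
```

View pics/m4.png

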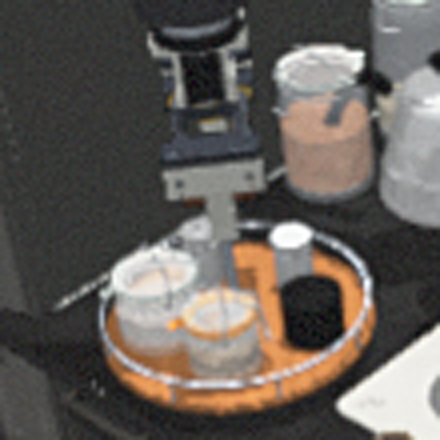

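The near fingertip is now at z ≈ 0.158, so the pads straddle the grip (0.161–0.185), well above the jars and with no contact force. I'll close.

In the tool's units: 0.002 m is 0.005.

Call:
pendant([
  [0,0,0.005,0,0],
  [0,0,0.005,0,0],
  [0,0,0.005,0,0],
  [0,0,0.005,0,0],
  [0,0,0.005,0,0],
  [0,0,0.005,0,0],
  [0,0,0.005,0,0],
  [0,0,0.005,0,0],
])

```text
clock: 7.4
tool_pos: [0.4822, 0.1826, 0.1443]
orientation: [-179.8, -0.0, -40.9]
force: [9.6, 1.3, -7.2]
opening: 0.0157
gripper_force: 29.8
```

Call:
pendant([
  [0,0,0,0,0],
  [0,0,0,0,0],
])

```text
clock: 7.65
tool_pos: [0.4823, 0.1825, 0.1443]
orientation: [-179.8, -0.0, -40.9]
force: [6.4, 3.4, -5.7]
opening: 0.0158
gripper_force: 30.0
```

```bash
python3 -c "
from plant import status;o=status.get_obs();print(o['force'],o['moment'])"
```

```text
[ 6.37596257  3.38243584 -5.73058809] [ 1.0694946  -2.0317699   0.01545889]
```

Gripped: opening 15.7 mm, 30 N. I'll ease off the 2 mm sideways preload and begin turning clockwise (about 108° needed).

In the tool's units: -0.002 m is -0.005, 15 degrees is 0.0833.

Call:
pendant([
  [0,-0.005,0,0,0],
  [0,-0.005,0,0.0056,0],
  [0,-0.005,0,0.0167,0],
  [0,-0.005,0,0.0333,0],
  [0,-0.005,0,0.05,0],
  [0,-0.005,0,0.0667,0],
  [0,-0.005,0,0.0778,0],
  [0,-0.005,0,0.0833,0],
])

```text
clock: 8.65
tool_pos: [0.4818, 0.1821, 0.1442]
orientation: [180.0, -0.0, -56.0]
force: [-2.4, -5.9, 5.0]
opening: 0.0156
gripper_force: 30.0
```

```bash
python3 -c "
from h import *
o=status.get_obs();print(o['force'],o['moment'],o['joint_pos'])
s=snap('top','t5');cv2.imwrite('pics/m5.png',cv2.resize(s['frame'][175:270,120:215,::-1],(400,400),interpolation=cv2.INTER_CUBIC))"
```

```text
[-2.38041541 -5.91801648  5.01184308] [-1.66520753  0.28218232 -0.00714994] [ 4.25806749e+01  8.99041946e+00 -2.50211218e+01  2.00565568e-02
 -5.60361636e+01 -8.62808475e+00]
```

View pics/m5.png

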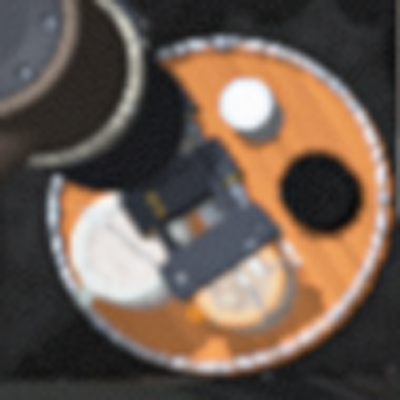

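The tray is turning along with the grip: the black jar is now at crop (320,192). Continuing.

In the tool's units: 0.001 m is 0.0025, 28 degrees is 0.1556.

Call:
pendant([
  [0,0.0025,0,0.0056,0],
  [0,0.0025,0,0.0222,0],
  [0,0.0025,0,0.0444,0],
  [0,0.0025,0,0.0667,0],
  [0,0.0025,0,0.0889,0],
  [0,0.0025,0,0.1111,0],
  [0,0.0025,0,0.1333,0],
  [0,0.0025,0,0.1556,0],
])

```text
clock: 9.7
tool_pos: [0.481, 0.1818, 0.1442]
orientation: [180.0, -0.0, -84.1]
force: [-1.5, -4.7, 5.9]
opening: 0.0158
gripper_force: 30.0
```

Call:
pendant([
  [0,0,0,0.0222,0],
  [0,0,0,0.0444,0],
  [0,0,0,0.0667,0],
  [0,0,0,0.0889,0],
  [0,0,0,0.1111,0],
  [0,0,0,0.1333,0],
  [0,0,0,0.15,0],
  [0,0,0,0.1556,0],
])

```text
clock: 10.7
tool_pos: [0.4801, 0.182, 0.1442]
orientation: [179.9, -0.1, -112.1]
force: [-7.7, -2.5, 9.6]
opening: 0.016
gripper_force: 30.0
```

```bash
python3 -c "
from h import *
o=status.get_obs();print(o['force'],o['moment'],o['joint_pos'])"
```

```text
[-7.67152982 -2.52168912  9.60104235] [-0.72826579  2.3694096  -0.00471045] [ 42.65099894   8.86781974 -25.1347592   -0.06824086 -56.081414
 -64.67161949]
```

In the tool's units: 0.001 m is 0.0025, 24 degrees is 0.1333.

Call:
pendant([
  [0,0.0025,0,0.0056,0],
  [0,0.0025,0,0.0222,0],
  [0,0.0025,0,0.0444,0],
  [0,0.0025,0,0.0667,0],
  [0,0.0025,0,0.0889,0],
  [0,0.0025,0,0.1111,0],
  [0,0.0025,0,0.1278,0],
  [0,0.0025,0,0.1333,0],
])

```text
clock: 11.7
tool_pos: [0.4794, 0.1824, 0.1442]
orientation: [180.0, -0.1, -136.1]
force: [-5.6, -2.7, 8.8]
opening: 0.0162
gripper_force: 30.0
```

Call:
pendant([
  [0,0,0,0.0167,0],
  [0,0,0,0.0333,0],
  [0,0,0,0.0444,0],
  [0,0,0,0.05,0],
  [0,0,0,0.05,0],
])

```text
clock: 12.32
tool_pos: [0.4792, 0.1826, 0.1442]
orientation: [179.9, -0.1, -145.0]
force: [-6.9, -1.1, 9.0]
opening: 0.0152
gripper_force: 30.0
```

```bash
cat > m.py <<'E'
from h import *
import sys
n=sys.argv[1]; o=status.get_obs(); print(o['force'],o['orientation'],o['tool_pos'])
for c in('top','side'):
    s=snap(c,c+n); P=cloud(s)
    k=((s['frame'].max(2)<50)&(s['z_map']>0)&(np.hypot(P[...,0]-.4803,P[...,1]-.1811)<.113)&(P[...,2]>.065)&(P[...,2]<.09)).astype(np.uint8)
    _,l,st,ce=cv2.connectedComponentsWithStats(k); i=1+np.argmax(st[1:,4]); q=P[l==i]
    print(c,st[i],'median/mean',np.median(q,0).round(4),'lid circle',cv2.minEnclosingCircle(q[:,:2].astype(np.float32)),'ray',ray(s,*ce[i],.08))
E
python3 m.py 6
```

```text
[-6.9294691  -1.12263965  8.9910445 ] [ 1.79939071e+02 -6.66082304e-02 -1.45012439e+02] [0.47920975 0.18263133 0.14421853]
top [163 238  19  18 248] median/mean [0.4023 0.1733 0.0789] lid circle ((0.40467286109924316, 0.17452466487884521), 0.027910111472010612) ray [0.40230769 0.17370441 0.08      ]
side [196 196  15  13 153] median/mean [0.3991 0.1687 0.0774] lid circle ((0.4035264849662781, 0.17316120862960815), 0.02985384501516819) ray [0.39651398 0.16574015 0.08      ]
```

In the tool's units: 0.001 m is 0.0025, 5.5 degrees is 0.0306.

Call:
pendant([
  [0,0.0025,0,0.0056,0],
  [0,0.0025,0,0.0167,0],
  [0,0.0025,0,0.0278,0],
  [0,0.0025,0,0.0306,0],
  [0,0.0025,0,0.0306,0],
  [0,0.0025,0,0.0306,0],
  [0,0.0025,0,0.0306,0],
])

```text
clock: 13.3
tool_pos: [0.4791, 0.1828, 0.1442]
orientation: [-180.0, -0.1, -150.5]
force: [-4.3, -5.0, 7.8]
opening: 0.0158
gripper_force: 30.0
```

```bash
python3 m.py 7; python3 -c "
import cv2,numpy as np
a=cv2.imread('pics/top7.png')[175:270,120:215];b=cv2.imread('pics/side7.png')[130:230,160:260]
cv2.imwrite('pics/m7.png',np.hstack([cv2.resize(x,(400,400),interpolation=2) for x in(a,b)]))"
```

```text
[-4.3049946  -4.99096147  7.77214734] [-1.79991077e+02 -7.38129959e-02 -1.50503166e+02] [0.47908216 0.18280467 0.14422666]
top [161 238  18  18 248] median/mean [0.4025 0.1815 0.0792] lid circle ((0.4035871922969818, 0.18285569548606873), 0.029136013239622116) ray [0.40246199 0.18107069 0.08      ]
side [194 195  16  13 157] median/mean [0.3993 0.1766 0.0772] lid circle ((0.4014834761619568, 0.18059208989143372), 0.030558805912733078) ray [0.39659566 0.17331476 0.08      ]
```

View pics/m7.png

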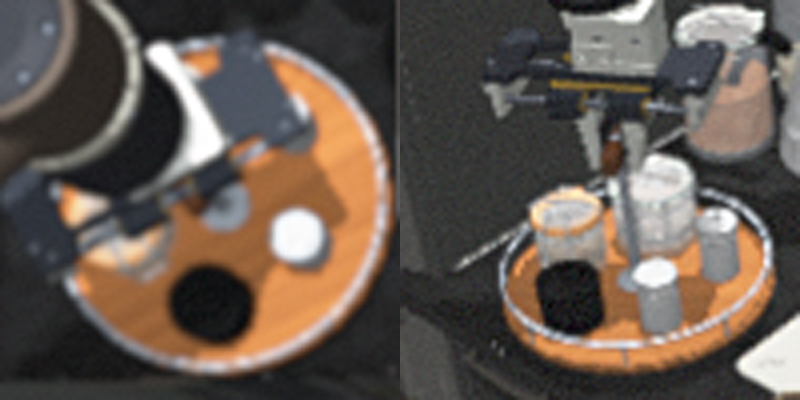

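The black jar is at the front in the middle: y ≈ 0.1815 against the axis at 0.1811, and 0.077 m in front of it. Everything stands upright and the handle is held at 30 N, so I'm handing in.

```bash
python3 -c "
from plant import job,status
o=status.get_obs();print(o['gripper_force'],o['opening']);print(job.close_job())"
```

```text
29.964929461857537 0.01543636862004335
the job is handed in; nothing more can be done
None
```

The black jar stands at the front middle, within about 2 mm of the centre line by the camera, with the handle gripped at 30 N and the carousel still; the job is handed in, with no verdict shown.

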